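Transfer a hanging brush over the rail end stops and seat it against the buffer sleeve

ROBOT

A 6-joint arm with a two-finger parallel gripper is mounted at the origin on the work surface. World frame = base frame: x ahead of the robot, y to its left, z up, the work surface at z = 0. Lengths are in m, angles in rad, forces in N, time in s.
With the tool pointing down it reaches from about 0.25 to 0.8 m from the base axis. Payload 8.5 kg.
Tool frame: the origin (TCP) lies at the very end of the fingers, on their centre line; the grasp point (between the pads) lies arm.pinch_z behind it (arm.pinch_z is the distance from the TCP to the grasp point, in m); z points along the fingers, y is the direction in which the jaws open and shut (so a half turn about z gives the same grasp; the last joint's range is limited). The gripper opens to 85 mm and grips with 20 to 120 N. Pads are 22 mm wide; open, the fingers measure 114 mm over their backs; the gripper's body (76 mm by 85 mm) begins 54 mm behind the grasp point. The pads swing forward as they close: fully open they stand 13 mm farther back than shut.
Start: joints at [1.188, 0.238, -0.013, 1.319, 0, 1.571], TCP at [0.196, 0.487, 0.231] pointing down, gripper open.
Joint ranges: [-2.66, 2.66], [-1.03, 1.9], [-1.14, 1.46], [-1.82, 2.27], [-1.45, 1.34], [-3.14, 3.14]. Speed limits (rad/s): [2.22, 2.22, 2.79, 3.14, 3.14, 3.14].

INTERFACE

Orientations are given as a unit quaternion [x, y, z, w].
In Python, from cell import arm gives the robot as it stands.
- The arm moves only by the tool jog_arm, never from a script. Its argument "commands" is a list of rows, each a list of 2 entries, a list of its own where there are three numbers: the shift along the tool's x, y, z in cm, then the turn about the tool's z in rad. In form: [[[dx, dy, dz], yaw], ...]. A call has 1 to 20 rows; each row is the pose to reach, as a shift and turn from the pose commanded when the call began, along the tool's axes at that moment; what a row does not reach only later rows make up. A row lasts 1/8 s, in which the tool goes at most 62.5 mm and 10.7 degrees, less where a joint would pass 70% of its speed; a pose out of reach is approached as far as the arm can. A call with a gripper value outside its range is refused whole. "hand" is the closure, from 0 (fully open) to 1 (shut), set as the call begins (left out, the last holds). The fingers move at their own pace and stop on an object; "grip_force" is the grip in N (left out, the last holds). Time passes only in rows, so rows that repeat a pose let the fingers close. It gives the time, the measured TCP pose, the force and the opening at its end, in the units of the state.
- arm.get_obs(): the state, without advancing time (a new reading comes with each control period).
- arm.read_camera(name): name is "scene" or "side" or "wrist"; returns a dict with "img" (480x640x3 uint8, red, green, blue), "fx", "fy", "cx", "cy" (pixels), "R" (3x3) and "t" (3): a world point X has camera coordinates R X + t. Camera axes: x right, y down, z forward; pixel columns grow to the right and rows downward; lengths in m; the calibration is good to about 2 mm. The wrist camera is an equidistant fisheye: a pixel r from the principal point sees the ray r / f radians off the axis. A picture is of the moment at which its call begins. There is no depth.
- arm.finish_job(): hands the job in, once; it reports no verdict.
Trained networks look in a picture, given as the dict that the camera call returned (one of the last four; its "shot" number tells which), for a name from the list of things; names that differ only in an ending like _2 or _b are one class to them, and where a whole thing is asked for, a point or a joint stands for the part that bears it (a point fixed in the world has none). Each returns a list of dicts, best first, with "score" (0 to 1); they miss things now and then, are a little off and sometimes report something else, mostly with a low value. They report only what shows in the picture. A call takes as long as a camera call. They do not tell look-alikes from the thing itself.
- arm.silhouettes(picture, label): "region" (480x640 bool, what is visible of it) and "pixel" ([column, row] in pixels, amid what is visible of it).
The state is a dict: "t": time; "joint_positions": joint angles; "dq": joint speeds; "effort": joint torques, N m; "tcp_pos": TCP position; "ee_rot": TCP orientation; "wrist_force": force on the tool from outside, world axes, zero at the start; "ft_torque": the same for the moment, N m; "finger_gap": finger opening in m.
Only numpy, scipy, OpenCV 4.12 (cv2) and the standard library are available. Lean on these libraries where they do the work, as an engineer would, in place of code of your own. Each camera call takes 0.05 s, during which the arm holds its last target. There are 200 camera calls.

TASK

Move the brush from its hook rail to the other rail, the one with the clamp collar: slide it out from under the keeper strip, lift it over the end stops, hook it on the other rail and slide it in under that keeper strip until it meets the end of the brass sleeve in the collar. Keep it pressed on the sleeve with a light, steady push of about 6 N for a good second, then let go and leave it hanging there. Feel for every contact rather than forcing it (never over 12 N on the sleeve or 20 N elsewhere), and do not disturb the tins and torch.

Things in the scene. Friction and masses are not known exactly. Their poses are not given: they have to be found in the camera images.
- brush: Beech brush (about 180 g) hanging on rail1. Origin: on the rail's axis as it hangs at rest; y along the rail, z up, +x away from the robot, the back plate being on the robot's side. Upright handle 16 (x) by 18 (y) mm at x +30, top at z +60. Head 50 mm wide (y), x +20 to +57, z -118 to -62. Steel hook 24 mm wide (y +-12): top plate over the bar, z +6 to +10.
- brush_grip (a point): Middle of the free top of the brush handle, at x +30, z +42 in the brush's frame: the place to grip, from above, closing along the rail; the handle is 18 mm wide there.
- brush_hook (a point): Underside of the hook's top plate, at z +6 in the brush's frame, rests on the bar. Throat 20 mm wide: front block face at x +14 (down to z -10); back leg inner face at x -6, touching the bar's back at rest; the leg is 4 mm thick, its tip flares to x -13 and ends at z -12.5.
- brush_foot (a point): Rubber tip of the spacer foot, at x -21.5, z -90 (+-6) in the brush's frame, 20 mm wide, on a 6 mm thick bar from the head that passes below the rail; it leans lightly on the back plate. Too far from the plate the back leg wedges on the bar; 2 or 3 mm nearer to it is better when hooking on: the foot then presses softly on the plate and the handle turns a little in the fingers.
- rail1: Fixed hook rail with the brush on it, left or right of rail2, up to 12 deg askew. Origin: bar axis, mid-length; y along the bar, z up, +x away from the robot. Bar 12 mm thick. End stops: discs 32 mm across, 4 thick, at y +-120. Back plate, on the robot's side: face at x -22, y +-125, z -113 to +17. A brush lifted 29 to 65 mm passes the stops (its foot below them).
- rail1_keeper (a point): Centre of rail1's keeper strip (underside), z +14 in the rail's frame, 4 mm above a hanging brush's hook. The strip covers y +-65, x -25 to +2, 3 mm thick. A brush can be lifted off only in the open lengths between strip and end stops (y 65 to 118 either way).
- rail2: The other fixed hook rail, with the collar on it: same shape, sizes and frame as rail1, also with a keeper strip over y +-65 (underside z +14) and stops at y +-120. Its place, height and yaw differ from rail1's. The brush may come on at either end.
- collar: Clamp collar fixed on rail2's bar within 8 mm of its middle, 27 mm across, 16 mm long. Origin: its centre on the bar axis, axes as rail2's. A brass buffer sleeve 21 mm across, 42 mm long runs through it, set up to 12 mm off centre either way and held fast; its setting is not reported. So a brush meets the sleeve's end with its origin 21 to 45 mm from the collar's; the sleeve is rigid.
- tin_wide: Closed flat tin 79 mm diameter, 30 mm high, on the bench below and in front of the rails, origin under its centre. Leave alone.
- tin_tall: Closed tin 63 mm diameter, 48 mm high, on the bench below and in front of the rails, origin under its centre. Leave alone.
- torch: Yellow plastic press-button torch lying on the bench, 115 mm long along its x, 38 mm thick, origin on the bench below its middle. Leave alone.
Mind the look-alikes: they are no part of the job. What is shaped like the brush but purple or red is not meant.

How it is judged:
On the way, in this order (a step that is already met when the one before it is completed fails the run):
1. the brush is lifted clear of its rail, above the end stops (z of brush in the frame of rail1 above 0.024 m and contact force between brush and rail1 below 0.05 N), for 0.1 s.
2. the brush hangs with its hook over the other rail, under the keeper strip (z of brush in the frame of rail2 between -0.004 and 0.004 m and x of brush in the frame of rail2 between -0.006 and 0.006 m and angle between the y axis of brush and the y axis of rail2, either way round below 0.12 rad and angle between brush's own z axis and vertical below 0.12 rad and y of brush in the frame of rail2 between -0.058 and 0.058 m), for 0.1 s.
3. the brush is kept pressed against the collar's sleeve with a steady 2.5 to 10 N (z of brush in the frame of rail2 between -0.004 and 0.004 m and x of brush in the frame of rail2 between -0.006 and 0.006 m and angle between the y axis of brush and the y axis of rail2, either way round below 0.12 rad and angle between brush's own z axis and vertical below 0.12 rad and contact force between brush and collar between 2.5 and 10 N), for 0.7 s.
At the end, for the whole second after the job is handed in: The brush hangs released and at rest on rail2 with its hook over the bar (origin within 4 mm in height and 6 mm across of the rail axis, within 7 degrees of upright and of the rail's direction), under the keeper strip, beside the collar (origins less than 49 mm apart) (z of brush in the frame of rail2 between -0.004 and 0.004 m and x of brush in the frame of rail2 between -0.006 and 0.006 m and angle between the y axis of brush and the y axis of rail2, either way round below 0.12 rad and angle between brush's own z axis and vertical below 0.12 rad and distance between brush and collar below 0.049 m and linear speed of brush below 0.02 m/s and angular speed of brush below 0.2 rad/s and contact force between the fingers and brush below 0.05 N); the robot touches nothing.
It fails at once if the brush is forced against a rail, stop, keeper or plate with more than 25 N (contact force between brush and rail1 above 25 N or contact force between brush and rail2 above 25 N).
It fails at once if the brush is rammed against the collar or its sleeve with more than 16 N (contact force between brush and collar above 16 N).
It fails at once if the robot presses on the collar or a rail itself with more than 25 N (contact force between any of the arm, the fingers and rail1 above 25 N or contact force between any of the arm, the fingers and rail2 above 25 N or contact force between any of the arm, the fingers and collar above 25 N).
It fails at once if a tin or the torch is shifted by more than 20 mm (distance of any of tin_wide, tin_tall, torch from where it was at the start of the episode above 0.02 m).
It also fails if it takes over 67 s, if anything falls off the work surface, if the arm or the gripper's body presses on something with over 40 N, if the wrist force passes 120 N, or if a joint passes its speed limit or range.

## Working session

There is one attempt and no reset: what is moved stays moved. The work goes in short steps, Python scripts to look and compute and a tool call to move; the robot and the scene stay as the last step left them, time stands still between calls to the robot, and variables do not carry over. Pictures are saved under pics/ and viewed, about 8 in all and at most 12, crops included, and the job is handed in when it is done.

Besides the shell and the picture viewer there is one more tool, called after ">>>" in YAML: its name, and indented under it one key for each argument. jog_arm: Moves the arm, as the interface text tells. Its arguments: {"type":"object","properties":{"commands":{"type":"array","items":{"type":"array"}},"hand":{"type":"number"},"grip_force":{"type":"number"}},"required":["commands"]}

```bash
ls; mkdir -p pics; python3 - <<'E'
from cell import arm
import cv2, numpy as np, pickle
o=arm.get_obs(); print({k:np.round(v,3) for k,v in o.items()}, arm.pinch_z)
ims=[]
for n in ["scene","side","wrist"]:
    p=arm.read_camera(n); cv2.imwrite(f"pics/{n}0.png",p["img"][:,:,::-1])
    print(n,p["fx"],p["cx"],p["cy"],np.round(p["R"],3).tolist(),np.round(p["t"],3))
    for l in ["brush","rail1","rail2","collar","rail1_keeper"]:
        for d in arm.silhouettes(p,l)[:4]:
            r=d["region"]; ys,xs=np.nonzero(r)
            print(l,round(d["score"],2),np.round(d["pixel"]),xs.min(),xs.max(),ys.min(),ys.max())
E
```

```text
pics
{'t': np.float64(0.0), 'joint_positions': array([ 1.188,  0.239, -0.014,  1.319, -0.   ,  1.571]), 'dq': array([-0.001, -0.001, -0.001,  0.   ,  0.   ,  0.001]), 'effort': array([ 2.0000e-03, -5.3878e+01,  3.4643e+01,  1.8000e-02, -0.0000e+00,
       -0.0000e+00]), 'tcp_pos': array([0.196, 0.487, 0.231]), 'ee_rot': array([ 0.19 ,  0.982, -0.001, -0.   ]), 'wrist_force': array([-0.029,  1.753,  0.574]), 'ft_torque': array([0.035, 0.016, 0.001]), 'finger_gap': np.float64(0.086)} 0.0187
scene 492.4214678874166 316.5571011892858 241.26869381920253 [[0.043, 0.999, 0.009], [0.844, -0.031, -0.536], [-0.535, 0.031, -0.844]] [ 0.081 -0.328  1.36 ]
brush 0.86 [294. 215.] 276 311 179 231
brush 0.65 [290. 279.] 278 304 240 303
brush 0.59 [196. 329.] 168 216 298 350
rail1 0.58 [470. 265.] 391 551 225 313
rail1 0.55 [263. 252.] 201 338 218 292
rail1 0.29 [292. 279.] 278 304 241 302
rail2 0.58 [470. 265.] 391 551 225 313
rail2 0.55 [263. 252.] 201 338 218 292
rail2 0.29 [292. 279.] 278 304 241 302
collar 0.7 [487. 264.] 477 500 257 269
rail1_keeper 0.75 [267. 249.] 201 339 218 293
side 552.7948168689114 318.3767646152312 240.31459778943918 [[0.888, -0.461, 0.01], [-0.337, -0.663, -0.668], [0.314, 0.59, -0.744]] [-0.488  0.223  1.153]
brush 0.96 [429. 343.] 407 450 305 373
brush 0.57 [364. 241.] 349 375 213 281
brush 0.56 [261. 321.] 251 276 282 348
rail1 0.76 [343. 285.] 296 393 208 377
rail1 0.74 [284. 164.] 244 329 106 243
rail1 0.43 [396. 298.] 376 410 281 316
rail2 0.76 [343. 285.] 296 393 208 377
rail2 0.74 [284. 164.] 244 329 106 243
rail2 0.43 [396. 298.] 376 410 281 316
collar 0.53 [392. 299.] 376 409 282 316
rail1_keeper 0.85 [346. 291.] 296 393 208 376
rail1_keeper 0.21 [363. 242.] 349 375 214 282
wrist 371.64829954431775 318.49054486492645 237.98906490772478 [[0.373, 0.928, -0.0], [0.887, -0.357, 0.293], [0.272, -0.11, -0.956]] [-0.525 -0.039  0.379]
brush 0.76 [ 16. 424.] 0 39 403 462
```

```bash
python3 - <<'E'
import cv2,numpy as np
a=cv2.imread("pics/scene0.png")[160:380,140:580]; b=cv2.imread("pics/side0.png")[80:410,200:500]
cv2.imwrite("pics/sceneA.png",cv2.resize(a,None,fx=1.8,fy=1.8,interpolation=cv2.INTER_CUBIC))
cv2.imwrite("pics/sideA.png",cv2.resize(b,None,fx=1.8,fy=1.8,interpolation=cv2.INTER_CUBIC))
E
```

```text
(no output)
```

View pics/sceneA.png

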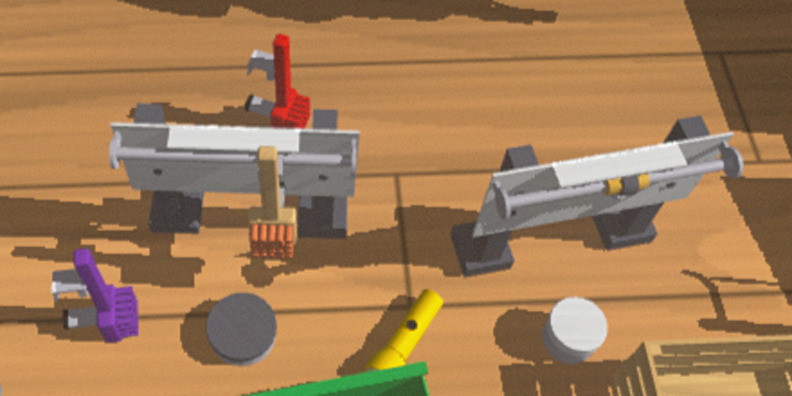

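View pics/sideA.png

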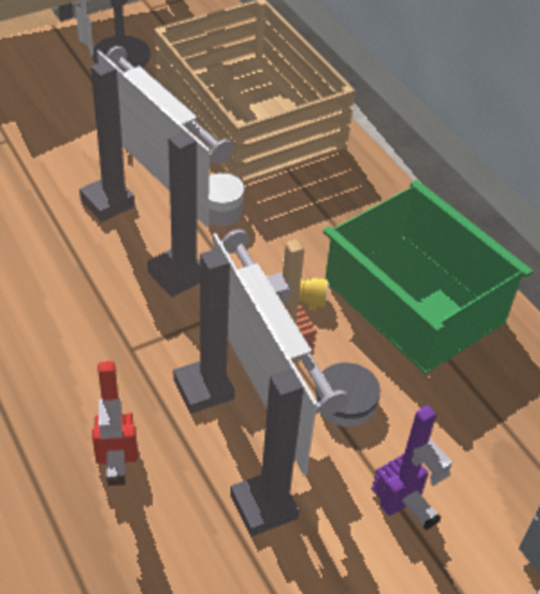

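Candidates in the scene view are beech (290,279), red (294,215) and purple (196,329). Only the beech one hangs on a rail, the left one, so that is rail1. Rail2 is the right one with the brass collar at (489,262). Next I fit the poses.

```bash
cat > h.py <<'E'
import numpy as np, cv2
def proj(c,X):
    Y=np.atleast_2d(X)@np.array(c["R"]).T+np.array(c["t"]).ravel()
    if c.get("fish"):
        r=np.linalg.norm(Y[:,:2],axis=1); th=np.arctan2(r,Y[:,2]); s=th/np.maximum(r,1e-9)
        return np.c_[c["cx"]+c["fx"]*Y[:,0]*s,c["cy"]+c["fy"]*Y[:,1]*s]
    return np.c_[c["cx"]+c["fx"]*Y[:,0]/Y[:,2],c["cy"]+c["fy"]*Y[:,1]/Y[:,2]]
def pose(p,L):
    c,s=np.cos(p[3]),np.sin(p[3]); return np.atleast_2d(L)@np.array([[c,s,0],[-s,c,0],[0,0,1]])+p[:3]
def frame(L): pass
E
cat > fit.py <<'E'
from cell import arm
from h import *
from scipy.optimize import least_squares
import pickle
S=arm.read_camera("scene"); D=arm.read_camera("side")
pickle.dump((S,D),open("cams.pkl","wb"))
K=np.array([[0,-.12,0],[0,.12,0],[.002,-.065,.0155],[.002,.065,.0155]])
obs={"rail1":([(204.4,243.9),(335.6,245),(232.8,242.2),(305.6,243.3)],[(384.4,302),(331,213)]),
"rail2":([(419.4,271.7),(547.2,249.4),(450.6,263.3),(521,250.6)],[(321.7,162.8),(265,110)])}
P={}
for n,(a,b) in obs.items():
    f=lambda p:np.r_[(proj(S,pose(p,K))-a).ravel(),(proj(D,pose(p,K[:2]))-b).ravel()]
    r=least_squares(f,[.4,.1,.2,0]); P[n]=r.x; print(n,np.round(r.x,4),np.round(r.fun,1))
pickle.dump(P,open("P.pkl","wb"))
# brush handle top
f=lambda q:np.r_[(proj(S,q)-[(288.3,242.2)]).ravel(),(proj(D,q)-[(362.8,216)]).ravel()]
r=least_squares(f,[.4,.1,.2]); p=P["rail1"]; d=r.x-p[:3]; c,s=np.cos(p[3]),np.sin(p[3])
print("top",r.x,r.fun,"in rail1",c*d[0]+s*d[1],-s*d[0]+c*d[1],d[2])
r=least_squares(lambda y:(proj(S,pose(P["rail2"],[[0,y[0],.0]]))-[(489.4,262.2)]).ravel(),[0]);print("collar y",r.x,r.fun)
for nm,C,(x0,y0,w,h) in (("s",S,(190,215,370,90)),("d",D,(235,90,170,240))):
    k=2 if nm=="s" else 2
    im=cv2.resize(C["img"][y0:y0+h,x0:x0+w,::-1].copy(),None,fx=k,fy=k,interpolation=cv2.INTER_CUBIC)
    for p in P.values():
        for L in ([[0,-.12,0],[0,.12,0]],[[.002,-.065,.017],[.002,.065,.017],[-.025,.065,.017],[-.025,-.065,.017],[.002,-.065,.017]],[[-.022,-.125,.017],[-.022,-.125,-.113],[-.022,.125,-.113],[-.022,.125,.017]],
          *[[[.016*np.cos(t),y,.016*np.sin(t)] for t in np.arange(0,6.4,.3)] for y in(-.12,.12)]):
            q=(proj(C,pose(p,L))-[x0,y0]+.5)*k-.5
            cv2.polylines(im,[np.round(q*16).astype(int)],False,(0,0,255),1,cv2.LINE_AA,4)
    cv2.imwrite(f"pics/ov_{nm}.png",im)
E
python3 fit.py
python3 - <<'E'
import cv2,numpy as np
a=cv2.imread("pics/ov_s.png");b=cv2.imread("pics/ov_d.png")
c=np.zeros((600,800,3),np.uint8);c[:180,:740]=a;c[180:600,:340]=b[:420]
cv2.imwrite("pics/ov.png",c)
E
```

```text
rail1 [ 0.5285 -0.1899  0.2164 -0.0677] [-0.8 -0.1  0.8  2.2 -0.1 -1.3  0.2 -0.5  1.1  0.2 -1.6  0. ]
rail2 [0.5766 0.1881 0.2213 0.148 ] [-0.8 -0.4 -0.3  0.3  0.6 -0.5  0.8  0.4  0.9  0.  -0.6  0.5]
top [ 0.55988048 -0.15516314  0.27467909] [-0.14177924  0.12455116 -0.17697424 -0.11456356] in rail1 0.028927587587997367 0.036803591616981914 0.05827024442290074
collar y [0.00975859] [-0.46244008 -2.73841883]
```

View pics/ov.png

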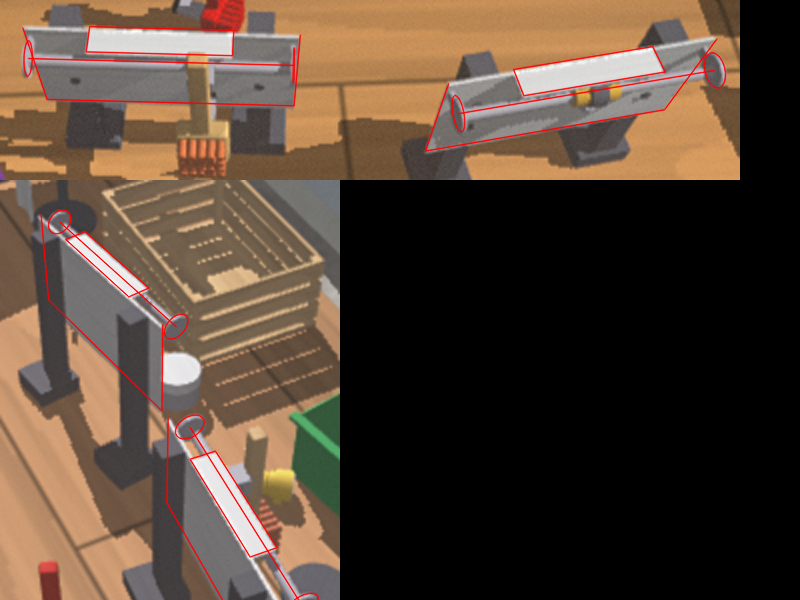

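>>> jog_arm:
  commands:
    - [[-4,-3,-6],-0.1]
    - [[-8,-6.4,-12],-0.2]
    - [[-12,-9.6,-14],-0.314]
    - [[-16.5,-13.2,-14],-0.314]
    - [[-21,-16.7,-14],-0.314]
    - [[-25.5,-20.3,-14],-0.314]
    - [[-30,-23.9,-14],-0.314]
    - [[-34.5,-27.5,-14],-0.314]
    - [[-39,-31.1,-14],-0.314]
    - [[-43.5,-34.7,-14],-0.314]
    - [[-48,-38.3,-14],-0.314]
    - [[-52,-41.5,-14],-0.314]
    - [[-55.5,-44.2,-14],-0.314]
    - [[-57.7,-46,-14],-0.314]
    - [[-57.7,-46,-14],-0.314]
    - [[-57.7,-46,-14],-0.314]
  hand: 0
  grip_force: 40

```text
t: 3.0
tcp_pos: [0.5592, -0.1549, 0.3713]
ee_rot: [0.034, 0.999, 0.0, -0.0]
wrist_force: [-0.4, -0.1, 1.5]
finger_gap: 0.0855
```

```bash
cat > look.py <<'E'
import sys,pickle
from cell import arm
from h import *
P=pickle.load(open("P.pkl","rb"))
o=arm.get_obs(); print({k:np.round(o[k],4).tolist() for k in("t","joint_positions","tcp_pos","ee_rot","wrist_force","finger_gap")})
W=arm.read_camera("wrist"); W["fish"]=1; pickle.dump(W,open("W_%s.pkl"%sys.argv[1],"wb"))
im=W["img"][:,:,::-1].copy(); cv2.imwrite("pics/w_%s_raw.png"%sys.argv[1],im)
B=[[.022,-.009,.06],[.038,-.009,.06],[.038,.009,.06],[.022,.009,.06],[.022,-.009,.06]]
k=1.25; im=cv2.resize(im,None,fx=k,fy=k,interpolation=cv2.INTER_CUBIC)
for n,p in P.items():
    for L in ([[0,y,0] for y in np.linspace(-.12,.12,9)],[[.002,-.065,.017],[.002,.065,.017],[-.025,.065,.017],[-.025,-.065,.017],[.002,-.065,.017]],*[[[.016*np.cos(t),y,.016*np.sin(t)] for t in np.arange(0,6.4,.3)] for y in(-.12,.12)]):
        q=(proj(W,pose(p,L))+.5)*k-.5
        if np.abs(q).max()<2000: cv2.polylines(im,[np.round(q*16).astype(int)],False,(0,0,255),1,cv2.LINE_AA,4)
cv2.imwrite("pics/w_%s.png"%sys.argv[1],im)
E
python3 look.py 1
```

```text
{'t': 3.0, 'joint_positions': [-0.2702, 0.3424, 0.4889, 1.7179, 0.0001, -0.2013], 'tcp_pos': [0.5592, -0.1549, 0.3713], 'ee_rot': [0.0344, 0.9994, 0.0001, -0.0002], 'wrist_force': [-0.3836, -0.1377, 1.4532], 'finger_gap': 0.0855}
```

View pics/w_1.png

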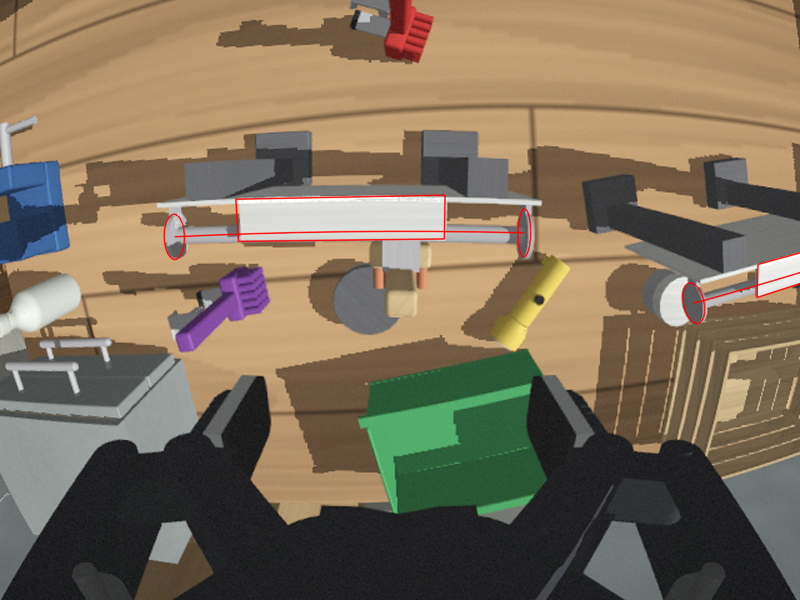

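The wrist view shows rail1 with the beech brush, its handle top near (402,303) in the enlarged picture. The overlay sits within about 4 px. One enlarged crop will confirm it and give subpixel points.

```bash
python3 - <<'E'
import cv2
a=cv2.imread("pics/w_1_raw.png")
b=a[145:265,125:445]
cv2.imwrite("pics/w1c.png",cv2.resize(b,None,fx=2.5,fy=2.5,interpolation=cv2.INTER_CUBIC))
E
```

```text
(no output)
```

View pics/w1c.png

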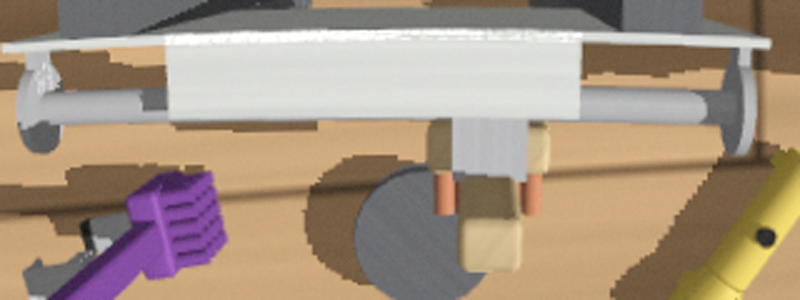

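```bash
cat > fit2.py <<'E'
from h import *
from scipy.optimize import least_squares
import pickle
S,D=pickle.load(open("cams.pkl","rb")); W=pickle.load(open("W_1.pkl","rb")); P=pickle.load(open("P.pkl","rb"))
u=lambda L:(np.array(L,float)+.5)/2.5-.5+[125,145]
K=np.array([[0,-.12,0],[0,.12,0],[.002,-.065,.0155],[.002,.065,.0155]])
a,b=[(204.4,243.9),(335.6,245),(232.8,242.2),(305.6,243.3)],[(384.4,302),(331,213)]
KW=np.array([[.002,-.065,.017],[.002,.065,.017],[-.025,.065,.017],[-.025,-.065,.017],[0,-.118,0],[0,.118,0]])
w=u([(168,120),(581,119),(580,38),(166,38),(42,106),(730,105)])
f=lambda p:np.r_[.5*(proj(S,pose(p,K))-a).ravel(),.5*(proj(D,pose(p,K[:2]))-b).ravel(),(proj(W,pose(p,KW))-w).ravel()]
r=least_squares(f,P["rail1"],loss="soft_l1"); p=r.x; print("rail1",np.round(p,4),np.round(f(p),1))
P["rail1"]=p; pickle.dump(P,open("P.pkl","wb"))
f=lambda q:np.r_[.5*(proj(S,q)-[(288.3,242.2)]).ravel(),.5*(proj(D,q)-[(362.8,216)]).ravel(),(proj(W,q)-u([(491,245)])).ravel()]
r=least_squares(f,[.4,.1,.2]); d=r.x-p[:3]; c,s=np.cos(p[3]),np.sin(p[3])
print("top",r.x,r.fun,"in rail1",c*d[0]+s*d[1],-s*d[0]+c*d[1],d[2])
E
python3 fit2.py
```

```text
rail1 [ 0.5295 -0.189   0.2153 -0.0777] [-0.1  0.   0.7  1.8  0.3 -0.4  0.4  0.3  0.3  0.1 -0.4 -0.1 -0.  -0.1
 -1.1  0.1  0.3 -2.4 -1.  -0.9  1.2  1.2  0.4  1.3]
top [ 0.56145032 -0.15340225  0.27514914] [ 0.45637964  0.36745739  0.04306814 -0.58041743 -0.15932056 -0.09860094] in rail1 0.029086583485134387 0.03797691093800935 0.05988493521574692
```

>>> jog_arm:
  commands:
    - [[-0.27,0.16,3],0.01]
    - [[-0.27,0.16,6],0.01]
    - [[-0.27,0.16,9],0.01]
    - [[-0.27,0.16,11.5],0.01]
    - [[-0.27,0.16,13.2],0.01]
    - [[-0.27,0.16,13.2],0.01]
    - [[-0.27,0.16,13.2],0.01]

```text
t: 3.92
tcp_pos: [0.5625, -0.1534, 0.2405]
ee_rot: [0.039, 0.999, -0.0, 0.001]
wrist_force: [0.3, 0.5, 0.2]
finger_gap: 0.0852
```

>>> jog_arm:
  commands:
    - [[0,0,0],0]
    - [[0,0,0],0]
    - [[0,0,0],0]
    - [[0,0,0],0]
    - [[0,0,0],0]
    - [[0,0,0],0]
    - [[0,0,0],0]
    - [[0,0,0],0]
  hand: 1
  grip_force: 35

```text
t: 4.92
tcp_pos: [0.5624, -0.1539, 0.2394]
ee_rot: [0.039, 0.999, -0.0, 0.0]
wrist_force: [1.0, -0.7, 3.2]
finger_gap: 0.0175
```

>>> jog_arm:
  commands:
    - [[0,0,-0.1],0]
    - [[0,0.2,-0.15],0]
    - [[0,0.6,-0.15],0]
    - [[0,1.1,-0.15],0]
    - [[0,1.6,-0.15],0]
    - [[0,2.1,-0.15],0]
    - [[0,2.6,-0.15],0]
    - [[0,3.1,-0.15],0]

```text
t: 5.92
tcp_pos: [0.5647, -0.1226, 0.2408]
ee_rot: [0.039, 0.999, -0.0, -0.0]
wrist_force: [0.6, -0.9, -2.1]
finger_gap: 0.0176
```

>>> jog_arm:
  commands:
    - [[0,0.5,0],0]
    - [[0,1.0,0],0]
    - [[0,1.5,0],0]
    - [[0,2.0,0],0]
    - [[0,2.2,0],0]
    - [[0,2.2,0],0]

```text
t: 6.68
tcp_pos: [0.5665, -0.1009, 0.2408]
ee_rot: [0.039, 0.999, -0.0, -0.0]
wrist_force: [0.2, -0.1, -1.6]
finger_gap: 0.0173
```

```bash
python3 look.py 2
```

```text
{'t': 6.675, 'joint_positions': [-0.1762, 0.3232, 0.1302, 1.3778, -0.0001, -0.0976], 'tcp_pos': [0.5665, -0.1009, 0.2408], 'ee_rot': [0.0393, 0.9992, -0.0, -0.0], 'wrist_force': [0.1906, -0.0606, -1.6307], 'finger_gap': 0.0173}
```

View pics/w_2.png

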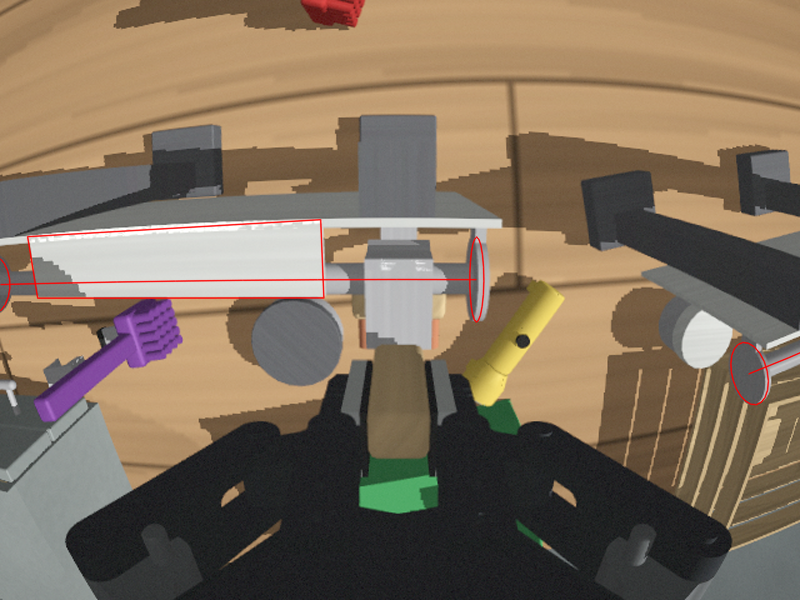

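>>> jog_arm:
  commands:
    - [[0,0,-0.6],0]
    - [[0,0,-1.6],0]
    - [[0,0,-2.6],0]
    - [[0,0,-3.6],0]
    - [[0,0,-4.5],0]
    - [[0,0,-4.9],0]
    - [[0,0,-4.9],0]
    - [[0,0,-4.9],0]
    - [[-0.8,1.5,-4.9],0]
    - [[-1.7,3.5,-4.9],0]
    - [[-3,6,-4.9],0]
    - [[-4.4,8.5,-4.9],-0.07]
    - [[-5.7,11,-4.9],-0.14]
    - [[-6.5,12.7,-4.9],-0.2]
    - [[-6.94,13.35,-4.9],-0.227]
    - [[-6.94,13.35,-4.9],-0.227]
    - [[-6.94,13.35,-4.9],-0.227]

```text
t: 8.85
tcp_pos: [0.6459, 0.026, 0.2899]
ee_rot: [-0.073, 0.997, -0.0, -0.0]
wrist_force: [-0.0, 0.8, -2.7]
finger_gap: 0.0177
```

```bash
python3 look.py 3
```

```text
{'t': 8.85, 'joint_positions': [0.0403, 0.4526, 0.4542, 1.5726, -0.0003, -0.1065], 'tcp_pos': [0.6459, 0.026, 0.2899], 'ee_rot': [-0.0734, 0.9973, -0.0002, -0.0001], 'wrist_force': [-0.0284, 0.8138, -2.7043], 'finger_gap': 0.0177}
```

View pics/w_3.png

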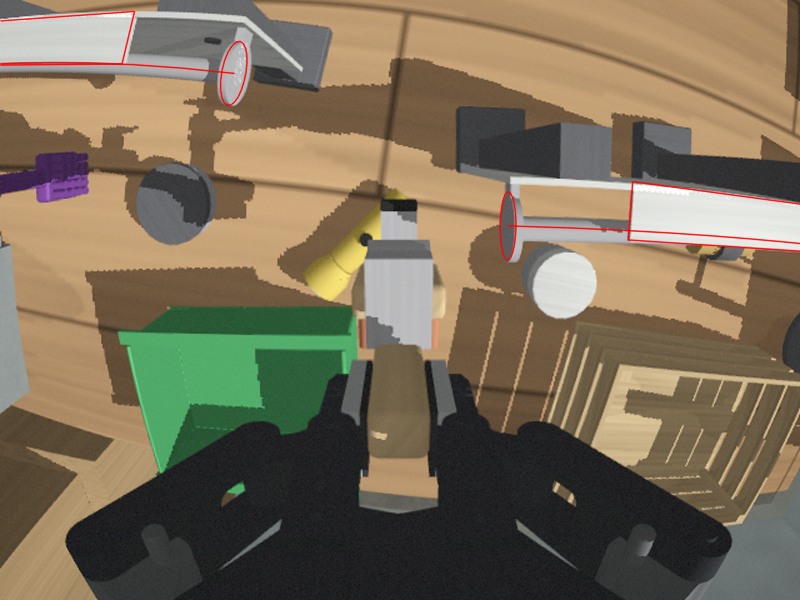

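```bash
python3 - <<'E'
import cv2
a=cv2.imread("pics/w_3_raw.png")
cv2.imwrite("pics/w3c.png",cv2.resize(a[130:225,390:640],None,fx=3.2,fy=3.2,interpolation=cv2.INTER_CUBIC))
E
```

```text
(no output)
```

View pics/w3c.png

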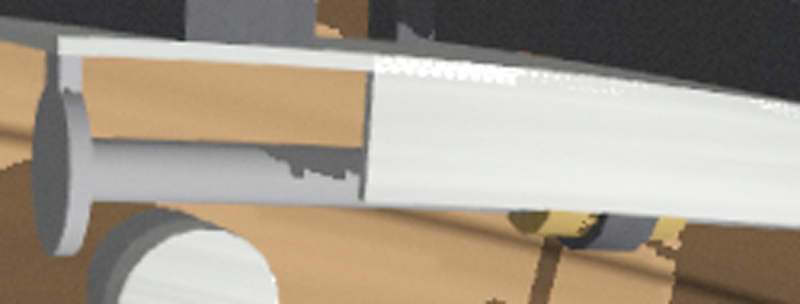

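```bash
cat > fit3.py <<'E'
from h import *
from scipy.optimize import least_squares
import pickle
S,D=pickle.load(open("cams.pkl","rb")); W=pickle.load(open("W_3.pkl","rb")); P=pickle.load(open("P.pkl","rb"))
u=lambda L:(np.array(L,float)+.5)/3.2-.5+[390,130]
K=np.array([[0,-.12,0],[0,.12,0],[.002,-.065,.0155],[.002,.065,.0155]])
a,b=[(419.4,271.7),(547.2,249.4),(450.6,263.3),(521,250.6)],[(321.7,162.8),(265,110)]
KW=np.array([[.002,-.065,.017],[-.025,-.065,.017],[0,-.122,0]])
w=u([(366,200),(375,57),(53,168)]); e=u([(580,211),(790,227)])
def f(p):
    E=proj(W,pose(p[:4],[[.002,p[4],.017],[.002,p[5],.017]]))
    return np.r_[.5*(proj(S,pose(p[:4],K))-a).ravel(),.5*(proj(D,pose(p[:4],K[:2]))-b).ravel(),(proj(W,pose(p[:4],KW))-w).ravel(),(E-e).ravel()]
r=least_squares(f,list(P["rail2"])+[-.03,0],loss="soft_l1"); p=r.x; print("rail2",np.round(p,4),np.round(f(p),1))
p=p[:4];P["rail2"]=p; pickle.dump(P,open("P.pkl","wb"))
for z in (-.005,0): 
  y=np.linspace(-.06,.06,121); q=proj(W,pose(p,np.c_[0*y+.008,y,0*y+z]))
  print([(x,round(y[np.argmin(abs(q[:,0]-u([(x,0)])[0,0]))],3)) for x in (510,565,640,687)])
c,s=np.cos(p[3]),np.sin(p[3]); t=np.array([.6459,.026,.2899]); d=t-p[:3]
print("grip in rail2",c*d[0]+s*d[1],-s*d[0]+c*d[1],d[2])
E
python3 fit3.py
```

```text
rail2 [ 0.5769  0.1908  0.2188  0.1533 -0.013   0.0553] [ 0.3  0.4  0.3  0.4  1.   0.3  0.9  0.5  0.3  0.  -0.6  0.4 -0.1  0.6
  0.5 -0.7 -0.6 -0.1 -0.   0.3  0.  -0.4]
[(510, np.float64(-0.015)), (565, np.float64(0.001)), (640, np.float64(0.025)), (687, np.float64(0.041))]
[(510, np.float64(-0.019)), (565, np.float64(-0.003)), (640, np.float64(0.02)), (687, np.float64(0.036))]
grip in rail2 0.04302307197011474 -0.1734446718721284 0.07110381643579602
```

>>> jog_arm:
  commands:
    - [[0,0.8,0],-0.006]
    - [[0,2.3,0],-0.006]
    - [[0,4.3,0],-0.006]
    - [[0,6.3,0],-0.006]
    - [[0,7.7,0],-0.006]
    - [[0,8.25,0],-0.006]
    - [[0.05,8.25,0],-0.006]
    - [[0.4,8.25,0],-0.006]
    - [[0.8,8.25,0],-0.006]
    - [[1.0,8.25,0],-0.006]
    - [[1.0,8.25,0],-0.006]
    - [[1.0,8.25,0],-0.006]

```text
t: 10.4
tcp_pos: [0.6242, 0.1066, 0.2899]
ee_rot: [-0.077, 0.997, -0.0, 0.0]
wrist_force: [-0.1, 0.2, -2.2]
finger_gap: 0.0176
```

>>> jog_arm:
  commands:
    - [[0.1,0,0],0]
    - [[0.2,0,0],0]
    - [[0.3,0,0],0]
    - [[0.3,0,0],0]
    - [[0.3,0,0],0]

```text
t: 11.02
tcp_pos: [0.6212, 0.1063, 0.2898]
ee_rot: [-0.077, 0.997, -0.0, 0.0]
wrist_force: [-0.6, -0.0, -2.8]
finger_gap: 0.0177
```

>>> jog_arm:
  commands:
    - [[0.08,0,0],0]
    - [[0.15,0,0],0]
    - [[0.15,0,0],0]
    - [[0.15,0,0],0]

```text
t: 11.52
tcp_pos: [0.62, 0.1061, 0.29]
ee_rot: [-0.077, 0.997, 0.0, 0.0]
wrist_force: [1.5, 1.3, -1.9]
finger_gap: 0.0178
```

>>> jog_arm:
  commands:
    - [[0.06,0,0],0]
    - [[0.12,0,0],0]
    - [[0.12,0,0],0]
    - [[0.12,0,0],0]

```text
t: 12.02
tcp_pos: [0.6186, 0.1059, 0.2899]
ee_rot: [-0.077, 0.997, -0.0, 0.0]
wrist_force: [3.1, 0.4, -0.5]
finger_gap: 0.0176
```

>>> jog_arm:
  commands:
    - [[0.06,0,0.3],0]
    - [[0.06,0,0.9],0]
    - [[0.06,0,1.5],0]
    - [[0.06,0,2.1],0]
    - [[0.06,0,2.5],0]
    - [[0.06,0,2.5],0]

```text
t: 12.78
tcp_pos: [0.6174, 0.1057, 0.2641]
ee_rot: [-0.077, 0.997, -0.0, -0.001]
wrist_force: [1.4, 0.5, -3.6]
finger_gap: 0.0174
```

>>> jog_arm:
  commands:
    - [[0,0,0.25],0]
    - [[0,0,0.5],0]
    - [[0,0,0.75],0]
    - [[0,0,0.9],0]
    - [[0,0,0.9],0]

```text
t: 13.4
tcp_pos: [0.6177, 0.1057, 0.2555]
ee_rot: [-0.077, 0.997, -0.0, -0.0]
wrist_force: [1.2, 0.1, -2.3]
finger_gap: 0.0174
```

>>> jog_arm:
  commands:
    - [[0,0,0.25],0]
    - [[0,0,0.5],0]
    - [[0,0,0.75],0]
    - [[0,0,0.95],0]
    - [[0,0,0.95],0]

```text
t: 14.02
tcp_pos: [0.6178, 0.1057, 0.246]
ee_rot: [-0.077, 0.997, -0.0, -0.0]
wrist_force: [-0.1, -0.4, -3.0]
finger_gap: 0.0175
```

>>> jog_arm:
  commands:
    - [[0,0,0.1],0]
    - [[0,0,0.18],0]
    - [[0,0,0.18],0]
    - [[0,0,0.18],0]

```text
t: 14.52
tcp_pos: [0.6178, 0.1057, 0.2444]
ee_rot: [-0.077, 0.997, -0.0, -0.0]
wrist_force: [0.9, -0.3, -1.3]
finger_gap: 0.0174
```

```bash
python3 look.py 4
```

```text
{'t': 14.525, 'joint_positions': [0.1695, 0.4153, 0.2797, 1.4354, -0.0001, 0.0153], 'tcp_pos': [0.6178, 0.1057, 0.2444], 'ee_rot': [-0.077, 0.997, -0.0, -0.0001], 'wrist_force': [0.9485, -0.2576, -1.2556], 'finger_gap': 0.0174}
```

View pics/w_4.png

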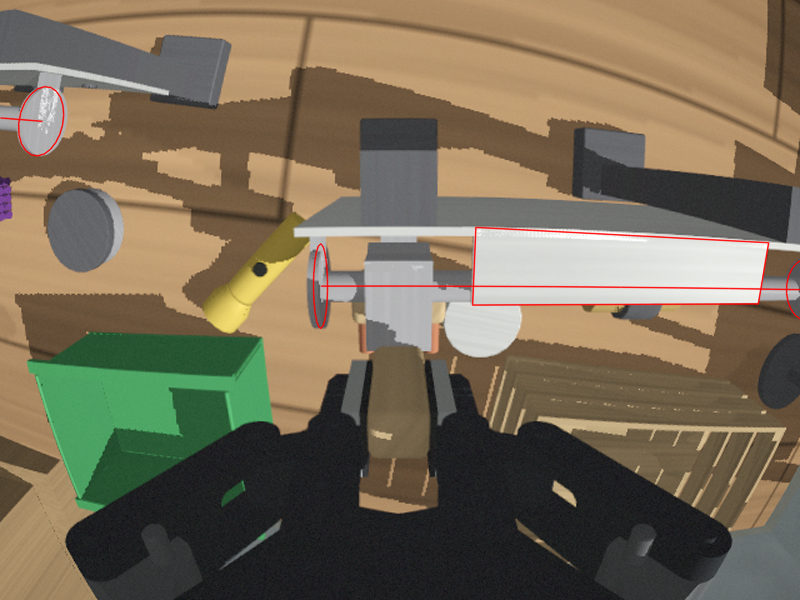

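The picture shows the hook over the bar at (400,300), between the stop at (320,285) and the keeper's left edge at x=475. Now I feel for the bar.

>>> jog_arm:
  commands:
    - [[0,0,0.06],0]
    - [[0,0,0.1],0]
    - [[0,0,0.1],0]
    - [[0,0,0.1],0]

```text
t: 15.08
tcp_pos: [0.618, 0.1058, 0.2443]
ee_rot: [-0.077, 0.997, 0.0, 0.001]
wrist_force: [-0.7, -0.0, 5.2]
finger_gap: 0.0174
```

>>> jog_arm:
  commands:
    - [[0,0,0.05],0]
    - [[0,0,0.07],0]
    - [[0,0,0.07],0]
    - [[0,0,0.07],0]

```text
t: 15.58
tcp_pos: [0.618, 0.1058, 0.2442]
ee_rot: [-0.077, 0.997, 0.0, 0.001]
wrist_force: [-1.5, -0.3, 9.6]
finger_gap: 0.0172
```

>>> jog_arm:
  commands:
    - [[0,0,-0.2],0]
    - [[0,0.1,-0.2],0]
    - [[0,0.4,-0.2],0]
    - [[0,0.8,-0.2],0]
    - [[0,1.2,-0.2],0]
    - [[0,1.5,-0.2],0]
    - [[0,1.8,-0.2],0]
    - [[0,2.1,-0.2],0]
    - [[0,2.1,-0.2],0]

```text
t: 16.7
tcp_pos: [0.6146, 0.1268, 0.2448]
ee_rot: [-0.077, 0.997, 0.0, -0.0]
wrist_force: [0.3, 0.8, -3.8]
finger_gap: 0.0176
```

>>> jog_arm:
  commands:
    - [[0,0.3,0],0]
    - [[0,0.7,0],0]
    - [[0,1.1,0],0]
    - [[0,1.5,0],0]
    - [[0,1.8,0],0]
    - [[0,1.8,0],0]
    - [[0,1.8,0],0]

```text
t: 17.58
tcp_pos: [0.6119, 0.1443, 0.2448]
ee_rot: [-0.077, 0.997, -0.0, -0.0]
wrist_force: [0.1, 0.5, -3.5]
finger_gap: 0.0177
```

>>> jog_arm:
  commands:
    - [[0,0.2,0.04],0]
    - [[0,0.4,0.04],0]
    - [[0,0.6,0.04],0]
    - [[0,0.8,0.04],0]
    - [[0,0.9,0.04],0]
    - [[0,0.9,0.04],0]
  grip_force: 60

```text
t: 18.32
tcp_pos: [0.6105, 0.1534, 0.2445]
ee_rot: [-0.077, 0.997, 0.0, 0.0]
wrist_force: [0.8, 0.8, -1.1]
finger_gap: 0.0169
```

>>> jog_arm:
  commands:
    - [[0,0.07,0],0]
    - [[0,0.14,0],0]
    - [[0,0.21,0],0]
    - [[0,0.28,0],0]
    - [[0,0.35,0],0]
    - [[0,0.4,0],0]
    - [[0,0.4,0],0]

```text
t: 19.2
tcp_pos: [0.6099, 0.1572, 0.2444]
ee_rot: [-0.077, 0.997, -0.0, 0.0]
wrist_force: [1.0, -0.3, -0.5]
finger_gap: 0.0171
```

>>> jog_arm:
  commands:
    - [[0,0.05,0],0]
    - [[0,0.1,0],0]
    - [[0,0.15,0],0]
    - [[0,0.18,0],0]
    - [[0,0.18,0],0]

```text
t: 19.82
tcp_pos: [0.6096, 0.159, 0.2444]
ee_rot: [-0.077, 0.997, -0.0, -0.0]
wrist_force: [-0.2, -0.7, -0.4]
finger_gap: 0.0167
```

>>> jog_arm:
  commands:
    - [[0,0.05,0],0]
    - [[0,0.1,0],0]
    - [[0,0.15,0],0]
    - [[0,0.15,0],0]

```text
t: 20.32
tcp_pos: [0.6094, 0.1605, 0.2444]
ee_rot: [-0.077, 0.997, -0.0, 0.0]
wrist_force: [0.8, -1.0, -0.7]
finger_gap: 0.0173
```

>>> jog_arm:
  commands:
    - [[0,0.05,0],0]
    - [[0,0.1,0],0]
    - [[0,0.15,0],0]
    - [[0,0.15,0],0]

```text
t: 20.82
tcp_pos: [0.6092, 0.162, 0.2444]
ee_rot: [-0.077, 0.997, -0.0, 0.0]
wrist_force: [1.4, -1.8, 0.0]
finger_gap: 0.017
```

>>> jog_arm:
  commands:
    - [[0,0.05,0],0]
    - [[0,0.1,0],0]
    - [[0,0.1,0],0]

```text
t: 21.2
tcp_pos: [0.609, 0.1629, 0.2444]
ee_rot: [-0.077, 0.997, -0.0, -0.0]
wrist_force: [0.5, -0.1, -0.2]
finger_gap: 0.0169
```

>>> jog_arm:
  commands:
    - [[0,0.05,0],0]
    - [[0,0.1,0],0]
    - [[0,0.15,0],0]
    - [[0,0.15,0],0]

```text
t: 21.7
tcp_pos: [0.6087, 0.1644, 0.2444]
ee_rot: [-0.077, 0.997, -0.0, -0.0]
wrist_force: [0.5, -1.3, 0.7]
finger_gap: 0.0171
```

>>> jog_arm:
  commands:
    - [[0,0.05,0],0]
    - [[0,0.1,0],0]
    - [[0,0.1,0],0]

```text
t: 22.08
tcp_pos: [0.6086, 0.1654, 0.2444]
ee_rot: [-0.077, 0.997, -0.0, 0.0]
wrist_force: [1.2, -1.2, -0.0]
finger_gap: 0.0172
```

>>> jog_arm:
  commands:
    - [[0,0.05,0],0]
    - [[0,0.1,0],0]
    - [[0,0.15,0],0]
    - [[0,0.15,0],0]

```text
t: 22.58
tcp_pos: [0.6084, 0.1669, 0.2444]
ee_rot: [-0.077, 0.997, -0.0, -0.0]
wrist_force: [1.0, -0.6, -0.8]
finger_gap: 0.0171
```

>>> jog_arm:
  commands:
    - [[0,0.05,0],0]
    - [[0,0.1,0],0]
    - [[0,0.1,0],0]

```text
t: 22.95
tcp_pos: [0.6082, 0.1679, 0.2444]
ee_rot: [-0.077, 0.997, -0.0, -0.0]
wrist_force: [0.4, -1.8, -0.5]
finger_gap: 0.0169
```

>>> jog_arm:
  commands:
    - [[0,0.05,0],0]
    - [[0,0.1,0],0]
    - [[0,0.15,0],0]
    - [[0,0.15,0],0]

```text
t: 23.45
tcp_pos: [0.6082, 0.1683, 0.2444]
ee_rot: [-0.077, 0.997, -0.001, 0.0]
wrist_force: [1.9, -6.7, 0.9]
finger_gap: 0.0171
```

>>> jog_arm:
  commands:
    - [[0,0.05,0],0]
    - [[0,0.1,0],0]
    - [[0,0.1,0],0]

```text
t: 23.82
tcp_pos: [0.6082, 0.1685, 0.2445]
ee_rot: [-0.077, 0.997, -0.002, 0.0]
wrist_force: [1.8, -10.7, 0.3]
finger_gap: 0.0172
```

>>> jog_arm:
  commands:
    - [[0,-0.09,0],0]
    - [[0,-0.09,0],0]
    - [[0,-0.09,0],0]
    - [[0,-0.09,0],0]

```text
t: 24.32
tcp_pos: [0.6082, 0.1683, 0.2444]
ee_rot: [-0.077, 0.997, -0.001, 0.0]
wrist_force: [1.2, -6.0, 0.5]
finger_gap: 0.0173
```

>>> jog_arm:
  commands:
    - [[0,0,0],0]
    - [[0,0,0],0]
    - [[0,0,0],0]
    - [[0,0,0],0]
    - [[0,0,0],0]
    - [[0,0,0],0]
    - [[0,0,0],0]
    - [[0,0,0],0]
    - [[0,0,0],0]
    - [[0,0,0],0]

```text
t: 25.58
tcp_pos: [0.6082, 0.1683, 0.2444]
ee_rot: [-0.077, 0.997, -0.001, 0.0]
wrist_force: [1.2, -6.7, 1.8]
finger_gap: 0.017
```

```bash
python3 look.py 5
```

```text
{'t': 25.575, 'joint_positions': [0.271, 0.4232, 0.2921, 1.44, -0.0021, 0.1174], 'tcp_pos': [0.6082, 0.1683, 0.2444], 'ee_rot': [-0.0767, 0.9971, -0.0011, 0.0001], 'wrist_force': [1.1531, -6.6565, 1.753], 'finger_gap': 0.017}
```

View pics/w_5.png

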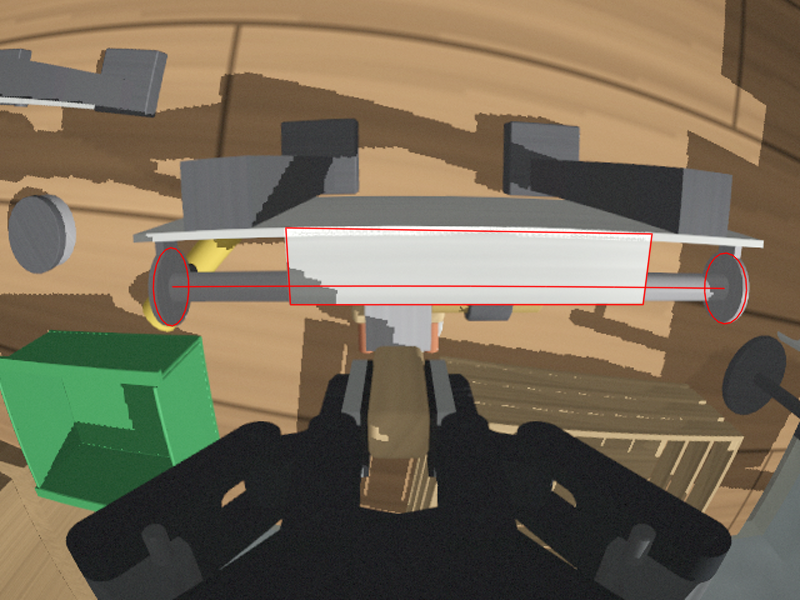

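Brass shows right beside the hook (435–470, 310), with the collar at (490,312). The 6 N push was held for about 1.5 s. Next I relieve the push and release.

>>> jog_arm:
  commands:
    - [[-0.05,-0.06,0],0]
    - [[-0.1,-0.11,0],0]
    - [[-0.1,-0.11,0],0]
    - [[-0.1,-0.11,0],0]

```text
t: 26.12
tcp_pos: [0.6087, 0.1683, 0.2443]
ee_rot: [-0.077, 0.997, -0.0, -0.0]
wrist_force: [-2.0, -5.1, 0.0]
finger_gap: 0.0172
```

>>> jog_arm:
  commands:
    - [[0,0,0],0]
    - [[0,0,0],0]
    - [[0,0,0],0]
    - [[0,0,0],0]
    - [[0,0,0],0]
    - [[0,0,0],0]
    - [[0,0,0],0]
    - [[0,0,0],0]
  hand: 0

```text
t: 27.12
tcp_pos: [0.6091, 0.1684, 0.2444]
ee_rot: [-0.077, 0.997, -0.0, -0.0]
wrist_force: [0.2, 0.8, 0.7]
finger_gap: 0.0852
```

>>> jog_arm:
  commands:
    - [[0,0,-1],0]
    - [[0,0,-3],0]
    - [[0,0,-6],0]
    - [[0,0,-10],0]
    - [[0,0,-13],0]
    - [[0,0,-13],0]
    - [[0,0,-13],0]

```text
t: 28.0
tcp_pos: [0.6091, 0.1685, 0.374]
ee_rot: [-0.077, 0.997, -0.0, -0.0]
wrist_force: [0.0, -0.1, -1.3]
finger_gap: 0.0853
```

```bash
python3 look.py 6; python3 - <<'E'
import cv2,numpy as np
from cell import arm
d=arm.read_camera("side")["img"][:,:,::-1]
a=cv2.imread("pics/w_6_raw.png")[130:330,150:550]
c=np.zeros((600,800,3),np.uint8); c[:400]=cv2.resize(a,(800,400)); e=cv2.resize(d[90:290,235:435],(200,200)); c[400:]=cv2.resize(d[110:210,235:435],(400,200)).repeat(1,0).repeat(1,1) if 0 else np.hstack([cv2.resize(d[100:250,220:520],(400,200)),np.zeros((200,400,3),np.uint8)])
cv2.imwrite("pics/end.png",c)
E
```

```text
{'t': 28.0, 'joint_positions': [0.2698, 0.4534, 0.6709, 1.7888, -0.0001, 0.1157], 'tcp_pos': [0.6091, 0.1685, 0.374], 'ee_rot': [-0.077, 0.997, -0.0001, -0.0002], 'wrist_force': [0.0172, -0.1374, -1.2974], 'finger_gap': 0.0853}
```

View pics/end.png

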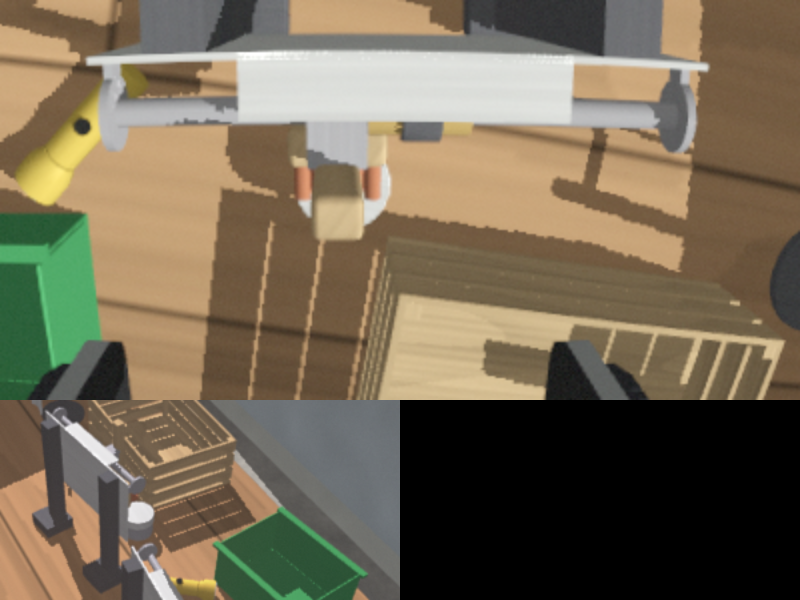

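```bash
python3 -c "
from cell import arm
print(arm.finish_job(), arm.get_obs()['t'])"
```

```text
the job is handed in; nothing more can be done
the job is handed in; nothing more can be done
```

The beech brush now hangs on rail2 under the keeper strip, against the end of the brass sleeve. I handed the job in at about 28 s. The hand-in reports no verdict, so this rests on my own readings.

- **Move:** I slid it out along rail1, lifted it about 50 mm and carried it over the stops. I hooked it on at rail2's left end with the foot pressing lightly on the plate (about 3 N).
- **Contact with the sleeve:** I slid in small steps until I felt the sleeve, with the brush about 27 mm left of rail2's middle. While feeling, the wrist force rose briefly to 10.7 N. I then backed off and held about 6 to 6.7 N for roughly 1.5 s.
- **Force elsewhere:** The highest reading away from the sleeve was about 10 N, when I set the hook down on the bar.
- **Release:** Backing off did not fully relieve the push. About 5 N still showed at the wrist just before the fingers opened.
- **Last checks:** The last wrist picture shows the brush hanging straight, touching the sleeve, with the fingers open and 13 cm above it. The torch and the tall tin, where visible, looked undisturbed. The final side picture was cropped too tightly to show the brush, so it added no confirmation.
- **Mismatch:** Rail2's height by touch came out about 1.5 mm above my camera fit, within the expected calibration error.

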